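# Load the flask press

## Task

Put the closed aluminium flask under the ratchet press so that it stays pressed while it sets: first draw the ram up by its T handle, tooth by tooth, until its plate hangs on the pawl high enough for the flask to pass under, and let go. Then lift the flask level out of its rest, slide it between the fences of the press bed fully home against the back stop with its handle to the front, and last press the red lever to lift the pawl, keeping it down until the plate has sunk to rest on the flask, and let it spring back. Leave everything else on the worktop standing where it is.

Things in the scene. Friction and masses are not known exactly. Their poses are not given: they have to be found in the camera images.
- press: Grey bench press, fixed to the worktop. Origin on the worktop on the ram's vertical axis; x to its back, y to its left, z up. Bed plate 84 mm wide (y), x = -132 to +80 mm, top at z = 15 mm. Column behind the ram: x = 42 to 82, y = +-22, 165 mm tall; it carries the head round the ram: x = -22 to 49, y = -24 to 32, z = 105 to 165 mm.
- press_home (a point): Point on the bed's top on the ram's axis, axes as the press: where the centre of the flask's underside belongs, handle to -x. Steel fences 13 mm high stand either side, 60 mm apart inside, 6 mm thick, x = -25 to 30 mm; their front ends flare to 67 mm apart at x = -48. The back stop's face is at x = 31 mm, 13 mm high.
- press_apron (a point): Middle of the bare front part of the bed, 92 mm in front (-x) of press_home at the same height: room to set the flask down clear of head and fences before it is slid in.
- ram (a joint): Height (m) of the pressure plate's underside above the bed, 0 to 0.075. Ram: 0.5 kg toothed rail, round plate 56 mm across, 8 mm thick below, T handle on top. The pawl holds it at 1, 11, 21, 31, 41, 51, 61, 71 mm (+-1); let go between, it drops to the tooth below. Damper about 80 N per m/s: lifting takes 8 to 15 N; with the pawl lifted it sinks at about 60 mm/s.
- ram_grip (a point): Middle of the T handle on top of the ram: black round bar 15 mm thick, 68 mm long along the press's y, 205 mm above the worktop when joint ram is 0 and rising with it. Pinch it across (along the press's x) from above; the head's top below it is at 165 mm.
- pawl (a joint): Angle (rad) of the sprung pawl: 0 engaged, 0.32 fully lifted (end stop). The teeth are free beyond about 0.13. It springs back when let go.
- pawl_pad (a point): Middle of the top of the red pad, 28 x 28 mm, at the end of the pawl's lever, which sticks out to the left (+y) of the press: 103 mm from the ram's axis, 121 mm above the worktop at rest. Pressing it down (2.5 to 4 N; 11 mm frees the teeth, 26 mm is the stop) lifts the pawl out of the teeth.
- rest: Folded sheet metal rest, fixed. Origin on the worktop under the middle of the flask's seat, x as the flask's when it lies there. Base 148 x 66 mm; seat 44 mm wide, top at z = 20 mm. The flask's handle lies in a trough (x = -106 to -38 mm, outside y = +-13.5, up to z = 62 mm) whose walls stand 3 to 4 mm beside it, so fingers cannot reach the handle there.
- flask: Closed split aluminium flask, 60 (x) x 54 (y) x 36 (z) mm, 0.15 to 0.3 kg, with a black handle. Origin at the centre of its underside; x points away from the handle, z up. The handle, 14 mm wide (y) and 12 mm high, runs from x = -30 to -100 mm, its middle 24 mm above the underside.
- flask_grip (a point): Point in the middle of the flask's handle, 80 mm in front (-x) of the flask's origin and 24 mm above its underside; axes as the flask's.
- partition (a point): Point on the front edge of an upright partition panel left of the press, fixed: 20 mm thick (y), running from here back to the wall (+x) and up to 1.3 m. Beyond it to the left (y above 0.2 m) a wall cabinet hangs 0.6 m above the worktop, its door handles from x = 0.535 m back: keep wrist and forearm in front of both.
- pump: Tall pump bottle, fixed, 68 mm across, its nozzle 302 mm high, at the right behind the press. Tall cartons and a white ultrasonic bath stand farther back (x above 0.75 m), also fixed.
- amber_bottle: Bystander: a brown glass bottle with a white cap, 42 mm across, 85 mm tall. Origin at the centre of its underside.
- file_block_a: Bystander: a drilled steel block of root canal files, 37 x 38 mm, 59 mm tall. Origin at the centre of its underside.
- file_block_b: Bystander: another such block of root canal files, 37 x 38 x 59 mm. Origin at the centre of its underside.
- cement_pot: Bystander: a white pot with a teal lid, 47 mm across, 40 mm tall. Origin at the centre of its underside.
- dropper: Bystander: a small white dropper bottle with a blue cap, 29 mm across, 62 mm tall. Origin at the centre of its underside.
- brown_jar: Bystander: a small brown jar with a black lid, 44 mm across, 52 mm tall. Origin at the centre of its underside.
- bur_box: Bystander: a little dark grey box, 50 x 60 mm, 30 mm tall. Origin at the centre of its underside.

How it is judged:
On the way, in this order (a step that is already met when the one before it is completed fails the run):
1. the ram hangs on the pawl, untouched, with its plate more than 39 mm above the bed (value of joint ram above 0.039 m and velocity of joint ram between -0.005 and 0.005 m/s and contact force between the fingers and ram below 0.1 N), for 0.3 s.
2. the flask lies home on the bed under the raised plate (value of joint ram above 0.0385 m and x of flask in the frame of press_home between -0.007 and 0.006 m and y of flask in the frame of press_home between -0.006 and 0.006 m and z of flask in the frame of press_home below 0.004 m and angle between flask's own z axis and vertical below 0.08 rad and angle between the x axis of flask and the x axis of press, either way round below 0.13 rad and x of flask_grip in the frame of press_home below -0.05 m), for 0.2 s.
3. the pawl is lifted with the flask home (value of joint pawl above 0.11 rad and x of flask in the frame of press_home between -0.007 and 0.006 m and y of flask in the frame of press_home between -0.006 and 0.006 m and z of flask in the frame of press_home below 0.004 m and angle between flask's own z axis and vertical below 0.08 rad and angle between the x axis of flask and the x axis of press, either way round below 0.13 rad and x of flask_grip in the frame of press_home below -0.05 m), for 0.1 s.
At the end, for the whole second after the job is handed in: The flask lies flat on the press bed, its centre within 7 mm of home along the press and 6 mm across, turned less than 0.13 rad, handle to the front; the pressure plate rests on it with its weight (joint ram 33.5 to 38.5 mm, more than 1 N); the lever is let go and everything is at rest (value of joint ram between 0.0335 and 0.0385 m and contact force between ram and flask above 1 N and value of joint pawl below 0.14 rad and x of flask in the frame of press_home between -0.007 and 0.006 m and y of flask in the frame of press_home between -0.006 and 0.006 m and z of flask in the frame of press_home below 0.004 m and angle between flask's own z axis and vertical below 0.08 rad and angle between the x axis of flask and the x axis of press, either way round below 0.13 rad and x of flask_grip in the frame of press_home below -0.05 m and linear speed of flask below 0.01 m/s); the robot touches nothing.
It fails at once if a bystander is shifted more than 20 mm or tipped (distance of any of amber_bottle, file_block_a, file_block_b, cement_pot, dropper, brown_jar, bur_box from where it was at the start of the episode above 0.02 m or angle between any of amber_bottle, file_block_a, file_block_b, cement_pot, dropper, brown_jar, bur_box's own z axis and vertical above 0.35 rad).
It fails at once if the flask is tipped more than 0.6 rad (angle between flask's own z axis and vertical above 0.6 rad).
It also fails if it takes over 72 s, if anything falls off the work surface, if the arm or the gripper's body presses on something with over 40 N, if the wrist force passes 120 N, or if a joint passes its speed limit or range.

## Robot

A 6-joint arm with a two-finger parallel gripper is mounted at the origin on a cart in front of the work surface, level with it; the furniture and walls round the work are solid. World frame = base frame: x ahead of the robot, y to its left, z up, the work surface at z = 0. Lengths are in m, angles in rad, forces in N, time in s.
With the tool pointing down it reaches from about 0.35 to 0.85 m from the base axis. Payload 8.1 kg.
Tool frame: the origin (TCP) lies on the mounting face of the last link; the fingertips stand 173 mm ahead of it and the grasp point (between the pads) lies 155 mm ahead of it; z points along the fingers, y is the direction in which the jaws open and shut (so a half turn about z gives the same grasp; the last joint's range is limited). The gripper opens to 85 mm and grips with 20 to 120 N. Pads are 22 mm wide; open, the fingers measure 114 mm over their backs; the gripper's body (76 mm by 85 mm) begins 54 mm behind the grasp point. The pads swing forward as they close: fully open they stand 13 mm farther back than shut.
Start: joints at [-1.31, 0.13, 1.488, -0, 1.523, -0.085], TCP at [0.203, -0.564, 0.405] pointing down, gripper open.
Joint ranges: [-2.96, 2.96], [-0.89, 2.26], [0.02, 2.5], [-1.34, 4.48], [0, 2.73], [-2.66, 2.66]. Speed limits (rad/s): [2.39, 2.39, 2.79, 3.14, 3.14, 3.14].

## Interface

Orientations are given as a 3x3 rotation matrix whose columns are the frame's x, y, z axes.
In Python, from plant import telemetry, viewer, ticket gives the robot as it stands.
- The arm moves only by the tool arm_command, never from a script. Its argument "series" is a list of rows, each an object with "slide": the shift along the tool's x, y, z in cm, a list of three; "rotation": the turn, a rotation vector about the tool's x, y, z in degrees, a list of three. In form: [{"slide": [x, y, z], "rotation": [rx, ry, rz]}, ...]. A call has exactly 8 rows; each row shifts and turns the commanded pose from where the row before left it, along the tool's axes as they then stand; what a row does not reach is not made up. A row lasts 1/8 s, in which the tool goes at most 62.5 mm and 10.7 degrees, less where a joint would pass 70% of its speed; a pose out of reach is approached as far as the arm can. A call with a gripper value outside its range is refused whole. "jaw" is the opening, from 0 (shut) to 1 (fully open), set as the call begins (left out, the last holds). The fingers move at their own pace and stop on an object; "force" is the grip in N (left out, the last holds). Time passes only in rows, so rows that do not move let the fingers close, or fill a call up. It gives the time, the measured TCP pose, the force and the opening at its end, in the units of the state.
- telemetry.sense(): the state, without advancing time (a new reading comes with each control period).
- viewer.grab_frame(name): name is "side" or "top"; returns a dict with "color" (480x640x3 uint8, red, green, blue), "vfov" (degrees; the focal length in pixels is half the picture's height over the tangent of half this angle, whatever the lens; pixels are square), "cx", "cy" (the principal point, pixels), "R" (3x3) and "t" (3): a world point X has camera coordinates R X + t. Camera axes: x right, y down, z forward; pixel columns grow to the right and rows downward; lengths in m; the calibration is good to about 2 mm. A picture is of the moment at which its call begins. There is no depth.
- ticket.close_job(): hands the job in, once; it reports no verdict.
The state is a dict: "t": time; "q": joint angles; "qd": joint speeds; "joint_efforts": joint torques, N m; "eef_pos": TCP position; "tool_rot": TCP orientation; "wrist_force": force on the tool from outside, world axes, zero at the start; "ft_torque": the same for the moment, N m; "gripper_width": opening from 0.0 (shut) to 1.0 (fully open).
Only numpy, scipy, OpenCV 4.12 (cv2) and the standard library are available. Lean on these libraries where they do the work, as an engineer would, in place of code of your own. Each camera call takes 0.05 s, during which the arm holds its last target. There are 200 camera calls.

## Working session

There is one attempt and no reset: what is moved stays moved. The work goes in short steps, Python scripts to look and compute and a tool call to move; the robot and the scene stay as the last step left them, time stands still between calls to the robot, and variables do not carry over. Pictures are saved under pics/ and viewed, about 8 in all and at most 12, crops included, and the job is handed in when it is done.

Besides the shell and the picture viewer there is one more tool, called after ">>>" as a command line: name --argument value ..., lists and objects as JSON in quotes. arm_command: Moves the arm, as the interface text tells. Its arguments: {"type":"object","properties":{"series":{"type":"array"},"jaw":{"type":"number"},"force":{"type":"number"}},"required":["series"]}

```bash
mkdir -p pics; ls; python3 - <<'E'
from plant import telemetry, viewer
import cv2, numpy as np
for n in("side","top"):
    f=viewer.grab_frame(n); cv2.imwrite(f"pics/{n}0.png",f["color"][:,:,::-1])
    np.savez(f"pics/{n}0.npz",**f); print(n,f["vfov"],f["cx"],f["cy"],np.round(f["R"],4).tolist(),np.round(f["t"],4), (-f["R"].T@f["t"]).round(3))
s=telemetry.sense();print({k:np.round(v,3).tolist() for k,v in s.items()})
E
```

```text
pics
side 47.527794836824 320.0758635988219 238.6190698358599 [[-0.956, -0.2933, 0.0044], [-0.1142, 0.3584, -0.9265], [0.2702, -0.8863, -0.3762]] [0.51   0.1887 0.81  ] [0.29  0.8   0.477]
top 51.141417489477135 325.388663129149 239.41218129287 [[-0.0061, -0.9998, 0.0183], [-0.9914, 0.0037, -0.1306], [0.1305, -0.019, -0.9913]] [-0.0569  0.5573  1.1975] [ 0.396 -0.036  1.261]
{'t': 0.1, 'q': [-1.31, 0.131, 1.489, -0.0, 1.523, -0.085], 'qd': [0.002, -0.003, -0.001, 0.0, -0.001, -0.001], 'joint_efforts': [0.002, -57.095, -50.194, 0.0, 0.008, -0.0], 'eef_pos': [0.203, -0.564, 0.404], 'tool_rot': [[0.941, 0.339, -0.0], [0.339, -0.941, 0.002], [0.0, -0.002, -1.0]], 'wrist_force': [0.54, 0.038, -0.251], 'ft_torque': [0.005, -0.025, 0.049], 'gripper_width': 1.004}
```

View pics/side0.png

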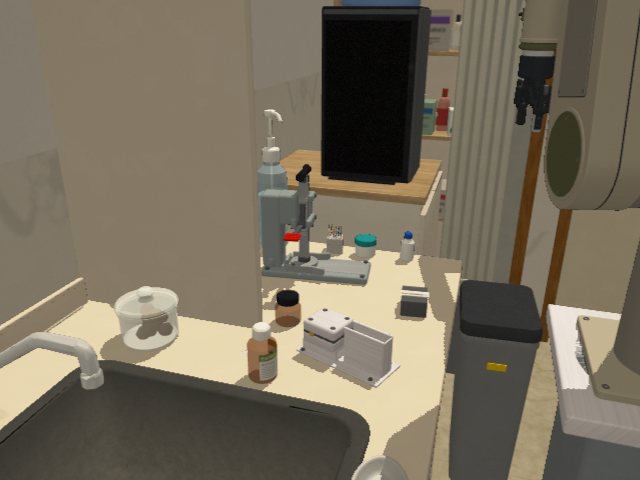

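View pics/top0.png

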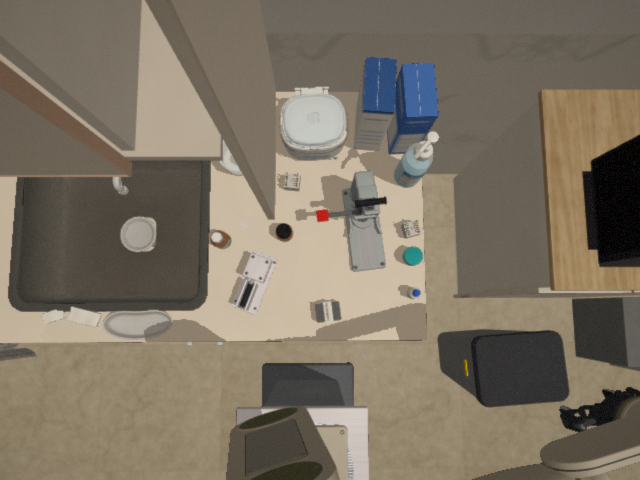

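```bash
cat > h.py <<'E'
import numpy as np, cv2
def K(f):
    F=240/np.tan(np.radians(f["vfov"])/2); return np.array([[F,0,f["cx"]],[0,F,f["cy"]],[0,0,1.]])
def ray(f,p,z):
    R=f["R"];c=-R.T@f["t"];d=R.T@np.linalg.inv(K(f))@[p[0],p[1],1]
    return c+d*(z-c[2])/d[2]
def proj(f,X):
    Y=(f["R"]@np.atleast_2d(X).T).T+f["t"]; u=(K(f)@Y.T).T; return u[:,:2]/u[:,2:]
def load(n): return dict(np.load(n))
def crop(f,x,y,w,h,s,out):
    im=f["color"][y:y+h,x:x+w,::-1]; cv2.imwrite(out,cv2.resize(im,None,fx=s,fy=s,interpolation=cv2.INTER_CUBIC))
E
python3 - <<'E'
from h import *
crop(load("pics/top0.npz"),230,165,200,150,4,"pics/tc.png")
crop(load("pics/side0.npz"),240,160,160,120,5,"pics/sc1.png")
crop(load("pics/side0.npz"),270,285,140,105,5,"pics/sc2.png")
E
```

```text
(no output)
```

View pics/tc.png

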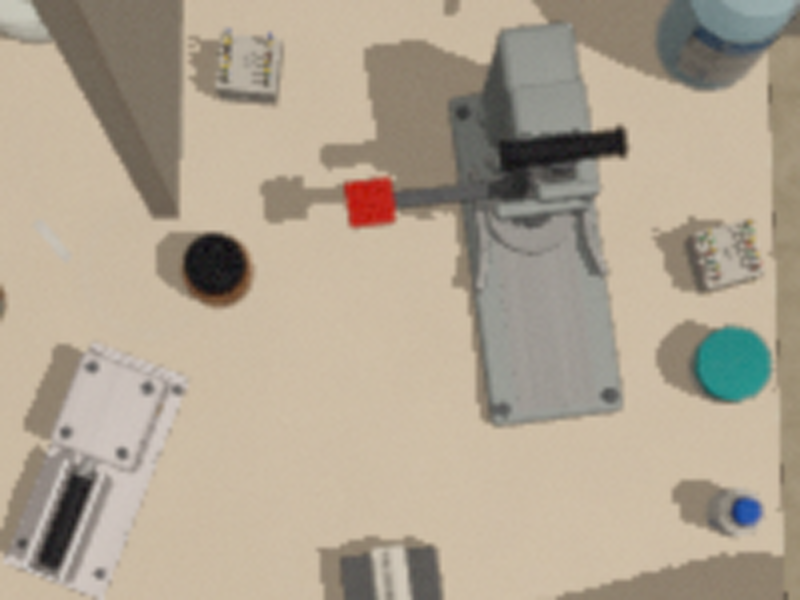

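View pics/sc1.png

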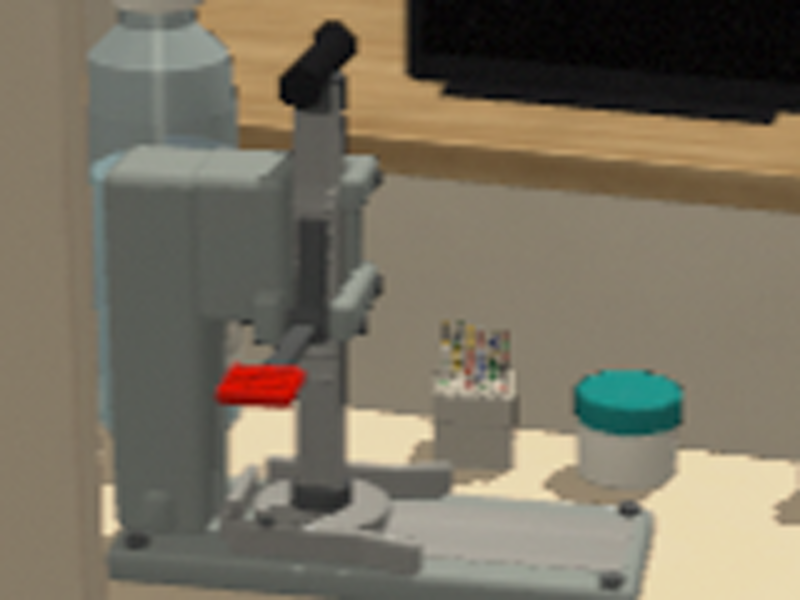

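View pics/sc2.png

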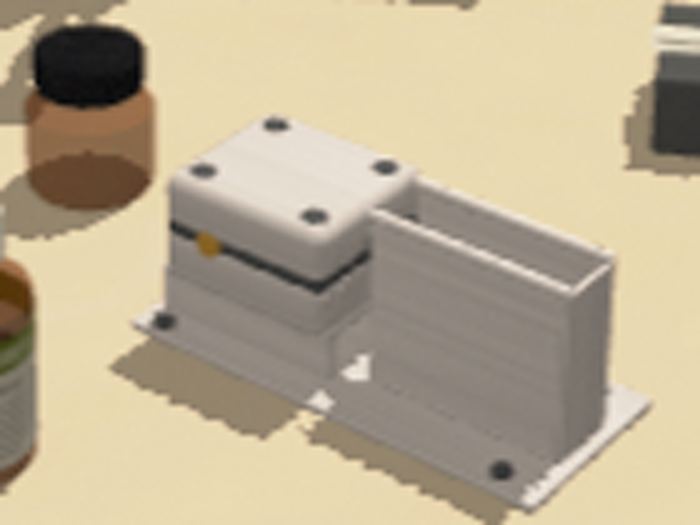

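```bash
cat > fit.py <<'E'
from h import *
from scipy.optimize import least_squares
T=load("pics/top0.npz");S=load("pics/side0.npz")
tc=lambda p:((np.array(p)+.5)/4-.5+[230,165]); s1=lambda p:((np.array(p)+.5)/5-.5+[240,160]); s2=lambda p:((np.array(p)+.5)/5-.5+[270,285])
def W(v,P):
    c,s=np.cos(v[2]),np.sin(v[2]);P=np.array(P,float);return np.c_[v[0]+c*P[:,0]-s*P[:,1],v[1]+s*P[:,0]+c*P[:,1],P[:,2]]
# flask: order (+x+y),(+x-y),(-x+y),(-x-y)
ft=tc([(92,367),(148,388),(66,432),(122,453)]); fs=s2([(203,171),(275,125),(314,216),(385,167)])
def rf(v,parts=False):
    a,b=v[3:5];P=W(v,[(a,b,.056),(a,-b,.056),(-a,b,.056),(-a,-b,.056)])
    r=[proj(T,P)-ft,proj(S,P)-fs]; return r if parts else np.r_[r[0],r[1]].ravel()
p0=ray(T,ft.mean(0),.056)
f=least_squares(rf,[p0[0],p0[1],-.3,.02,.02]);print("flask",f.x.round(4),np.abs(f.fun).max());print([r.round(1).tolist() for r in rf(f.x,True)])
bt=tc([(462,112),(503,410),(610,396)]); bs=s1([(137,541),(611,580),(630,510)])
pt=tc([(370,202)]);ps=s1([(261,385)])
ht=tc([(502,157),(625,142)]);hs=s1([(295,85),(338,42)])
def rp(v,parts=False):
    d=v[3];hz=.206
    P=W(v,[(.08-d,.042-d,.015),(-.132+d,.042-d,.015),(-.132+d,-.042+d,.015),(0,.103,.121),(0,.034,hz),(0,-.034,hz)])
    r=[proj(T,P)-np.r_[bt,pt,ht],proj(S,P)-np.r_[bs,ps,hs]]
    return r if parts else np.r_[r[0],r[1]].ravel()
p0=ray(T,ht.mean(0),.206)
g=least_squares(rp,[p0[0],p0[1],.1,.008]);print("press",g.x.round(4));print([r.round(1).tolist() for r in rp(g.x,True)])
E
python3 fit.py; python3 - <<'E'
from fit import *
for n,p,z in[("partition",(165,215),.0),("brownjar",(217,265),.052),("cement",(733,363),.04),("fileA",(727,255),.059),("bur",(391,575),.03),("pump",(722,35),.15),("dropper",(745,511),.062),("amber",(-38,285),.085)]: print(n,ray(T,tc(p),z).round(3))
E
```

```text
flask [ 0.4875  0.1079 -0.3637  0.0209  0.018 ] 0.7196025147308092
[[[-0.5, 0.2], [-0.6, 0.2], [-0.4, 0.2], [-0.4, 0.3]], [[-0.1, -0.7], [0.0, -0.7], [-0.1, -0.6], [-0.1, -0.6]]]
press [ 0.6147 -0.152   0.1239  0.0099]
[[[0.3, -0.3], [0.4, 0.2], [-0.9, 0.4], [-0.4, 0.2], [-1.1, 0.4], [-0.5, 0.2]], [[-0.8, -0.6], [0.4, -0.7], [-0.2, -0.2], [0.0, -3.6], [0.8, -0.2], [-0.6, -0.8]]]
flask [ 0.4875  0.1079 -0.3637  0.0209  0.018 ] 0.7196025147308092
[[[-0.5, 0.2], [-0.6, 0.2], [-0.4, 0.2], [-0.4, 0.3]], [[-0.1, -0.7], [0.0, -0.7], [-0.1, -0.6], [-0.1, -0.6]]]
press [ 0.6147 -0.152   0.1239  0.0099]
[[[0.3, -0.3], [0.4, 0.2], [-0.9, 0.4], [-0.4, 0.2], [-1.1, 0.4], [-0.5, 0.2]], [[-0.8, -0.6], [0.4, -0.7], [-0.2, -0.2], [0.0, -3.6], [0.8, -0.2], [-0.6, -0.8]]]
partition [0.616 0.078 0.   ]
brownjar [0.576 0.042 0.052]
cement [ 0.516 -0.274  0.04 ]
fileA [ 0.58  -0.269  0.059]
bur [ 0.389 -0.064  0.03 ]
pump [ 0.693 -0.252  0.15 ]
dropper [ 0.425 -0.274  0.062]
amber [0.56  0.189 0.085]
```

```bash
cat > plan.py <<'E'
import numpy as np, sys, json
from scipy.spatial.transform import Rotation as Ro
from plant import telemetry
PR=np.array([.6147,-.152]);PY=.1239; FL=np.array([.4875,.1079]);FY=-.3637
def fr(o,a,x,y): return o+np.array([np.cos(a)*x-np.sin(a)*y,np.sin(a)*x+np.cos(a)*y])
press=lambda x,y=0:fr(PR,PY,x,y)
flask=lambda x,y=0:fr(FL,FY,x,y)
def plan(wps):
    """wps: (xy, grasp z, tool-x yaw deg, rows)"""
    s=telemetry.sense();R=Ro.from_matrix(s["tool_rot"]);p=np.array(s["eef_pos"])
    print("t",s["t"],"tcp",p.round(4),"grip",s["gripper_width"],"F",np.round(s["wrist_force"],1))
    for xy,z,phi,n in wps:
        g=np.radians(phi);c,q=np.cos(g),np.sin(g)
        Rt=Ro.from_matrix(np.array([[c,q,0],[q,-c,0],[0,0,-1.]])); pt=np.array([*xy,z+.155])
        rv=np.round((R.inv()*Rt).as_rotvec(degrees=True)/n,2)
        rows=[]
        for i in range(n):
            d=np.round(R.inv().apply((pt-p)/(n-i))*100,2); p=p+R.apply(d/100); R=R*Ro.from_rotvec(rv,degrees=True)
            rows.append({"slide":d.tolist(),"rotation":rv.tolist()})
        print(json.dumps(rows))
E
python3 - <<'E'
from plan import *
plan([((.43,-.23),.28,70,8),(press(0),.275,97.1,8)])
E
```

```text
t 0.1 tcp [ 0.2033 -0.5643  0.4038] grip 1.0042166249085975 F [ 0.5  0.  -0.3]
[{"slide": [4.08, -2.97, -0.39], "rotation": [-0.01, -0.01, -6.27]}, {"slide": [4.38, -2.51, -0.39], "rotation": [-0.01, -0.01, -6.27]}, {"slide": [4.63, -2.01, -0.39], "rotation": [-0.01, -0.01, -6.27]}, {"slide": [4.82, -1.5, -0.39], "rotation": [-0.01, -0.01, -6.27]}, {"slide": [4.96, -0.96, -0.39], "rotation": [-0.01, -0.01, -6.27]}, {"slide": [5.03, -0.41, -0.39], "rotation": [-0.01, -0.01, -6.27]}, {"slide": [5.05, 0.14, -0.39], "rotation": [-0.01, -0.01, -6.27]}, {"slide": [5.0, 0.69, -0.38], "rotation": [-0.01, -0.01, -6.27]}]
[{"slide": [1.71, 1.83, 0.06], "rotation": [-0.0, 0.0, -3.39]}, {"slide": [1.6, 1.93, 0.06], "rotation": [-0.0, 0.0, -3.39]}, {"slide": [1.48, 2.02, 0.06], "rotation": [-0.0, 0.0, -3.39]}, {"slide": [1.35, 2.11, 0.06], "rotation": [-0.0, 0.0, -3.39]}, {"slide": [1.23, 2.19, 0.06], "rotation": [-0.0, 0.0, -3.39]}, {"slide": [1.1, 2.25, 0.06], "rotation": [-0.0, 0.0, -3.39]}, {"slide": [0.96, 2.31, 0.06], "rotation": [-0.0, 0.0, -3.39]}, {"slide": [0.82, 2.37, 0.07], "rotation": [-0.0, 0.0, -3.39]}]
```

>>> arm_command --series '[{"slide": [4.1,-3.0,-0.4],"rotation": [0,0,-6.3]},{"slide": [4.4,-2.5,-0.4],"rotation": [0,0,-6.3]},{"slide": [4.6,-2.0,-0.4],"rotation": [0,0,-6.3]},{"slide": [4.8,-1.5,-0.4],"rotation": [0,0,-6.3]},{"slide": [5.0,-1.0,-0.4],"rotation": [0,0,-6.3]},{"slide": [5.0,-0.4,-0.4],"rotation": [0,0,-6.3]},{"slide": [5.0,0.1,-0.4],"rotation": [0,0,-6.3]},{"slide": [5.0,0.7,-0.4],"rotation": [0,0,-6.3]}]' --jaw 1 --force 40

```text
t: 1.1
eef_pos: [0.4293, -0.2283, 0.4365]
tool_rot: [[0.335, 0.942, -0.0], [0.942, -0.335, 0.0], [0.0, -0.0, -1.0]]
wrist_force: [-0.1, -0.0, 0.2]
gripper_width: 0.999
```

```bash
python3 - <<'E'
from plan import *
plan([(press(0),.26,97.1,8)])
E
```

```text
t 1.1 tcp [ 0.4293 -0.2283  0.4365] grip 0.9989909982746391 F [-0.1 -0.   0.2]
[{"slide": [1.67, 1.86, 0.27], "rotation": [-0.0, -0.0, -3.34]}, {"slide": [1.56, 1.96, 0.27], "rotation": [-0.0, -0.0, -3.34]}, {"slide": [1.45, 2.05, 0.27], "rotation": [-0.0, -0.0, -3.34]}, {"slide": [1.33, 2.13, 0.27], "rotation": [-0.0, -0.0, -3.34]}, {"slide": [1.2, 2.2, 0.27], "rotation": [-0.0, -0.0, -3.34]}, {"slide": [1.07, 2.26, 0.27], "rotation": [-0.0, -0.0, -3.34]}, {"slide": [0.93, 2.33, 0.26], "rotation": [-0.0, -0.0, -3.34]}, {"slide": [0.8, 2.37, 0.27], "rotation": [-0.0, -0.0, -3.34]}]
```

>>> arm_command --series '[{"slide": [1.7,1.9,0.3],"rotation": [0,0,-3.3]},{"slide": [1.6,2.0,0.3],"rotation": [0,0,-3.3]},{"slide": [1.4,2.0,0.3],"rotation": [0,0,-3.3]},{"slide": [1.3,2.1,0.3],"rotation": [0,0,-3.3]},{"slide": [1.2,2.2,0.3],"rotation": [0,0,-3.4]},{"slide": [1.1,2.3,0.2],"rotation": [0,0,-3.4]},{"slide": [0.9,2.3,0.2],"rotation": [0,0,-3.4]},{"slide": [0.8,2.4,0.2],"rotation": [0,0,-3.4]}]'

```text
t: 2.1
eef_pos: [0.6156, -0.1542, 0.4149]
tool_rot: [[-0.124, 0.992, -0.001], [0.992, 0.124, 0.0], [0.0, -0.001, -1.0]]
wrist_force: [0.5, -1.3, -0.2]
gripper_width: 0.996
```

>>> arm_command --series '[{"slide": [0,0,0.8],"rotation": [0,0,0]},{"slide": [0,0,0.8],"rotation": [0,0,0]},{"slide": [0,0,0.8],"rotation": [0,0,0]},{"slide": [0,0,0.8],"rotation": [0,0,0]},{"slide": [0,0,0.8],"rotation": [0,0,0]},{"slide": [0,0,0.8],"rotation": [0,0,0]},{"slide": [0,0,0.6],"rotation": [0,0,0]},{"slide": [0,0,0],"rotation": [0,0,0]}]'

```text
t: 3.1
eef_pos: [0.6148, -0.1545, 0.3609]
tool_rot: [[-0.122, 0.993, -0.001], [0.993, 0.122, 0.0], [0.001, -0.001, -1.0]]
wrist_force: [0.5, -0.6, 0.2]
gripper_width: 1.002
```

>>> arm_command --series '[{"slide": [0,0,0],"rotation": [0,0,0]},{"slide": [0,0,0],"rotation": [0,0,0]},{"slide": [0,0,0],"rotation": [0,0,0]},{"slide": [0,0,0],"rotation": [0,0,0]},{"slide": [0,0,0],"rotation": [0,0,0]},{"slide": [0,0,0],"rotation": [0,0,0]},{"slide": [0,0,0],"rotation": [0,0,0]},{"slide": [0,0,0],"rotation": [0,0,0]}]' --jaw 0 --force 40

```text
t: 4.1
eef_pos: [0.6155, -0.1545, 0.3622]
tool_rot: [[-0.122, 0.992, 0.002], [0.992, 0.122, -0.0], [-0.0, 0.002, -1.0]]
wrist_force: [5.8, 0.6, 0.0]
gripper_width: 0.188
```

```bash
python3 - <<'E'
from plan import *
plan([(press(0),.206,97.1,1)])
E
```

```text
t 4.1 tcp [ 0.6155 -0.1545  0.3622] grip 0.18849547504350653 F [5.8 0.6 0. ]
[{"slide": [0.26, -0.04, 0.12], "rotation": [0.11, 0.02, -0.08]}]
```

>>> arm_command --series '[{"slide": [0,0,-0.6],"rotation": [0,0,0]},{"slide": [0,0,-0.7],"rotation": [0,0,0]},{"slide": [0,0,-0.7],"rotation": [0,0,0]},{"slide": [0,0,-0.7],"rotation": [0,0,0]},{"slide": [0,0,-0.7],"rotation": [0,0,0]},{"slide": [0,0,-0.7],"rotation": [0,0,0]},{"slide": [0,0,-0.7],"rotation": [0,0,0]},{"slide": [0,0,-0.7],"rotation": [0,0,0]}]'

```text
t: 5.1
eef_pos: [0.6156, -0.1546, 0.4147]
tool_rot: [[-0.122, 0.993, 0.0], [0.993, 0.122, 0.001], [0.0, 0.0, -1.0]]
wrist_force: [11.8, -1.0, -16.4]
gripper_width: 0.197
```

>>> arm_command --series '[{"slide": [0,0,0],"rotation": [0,0,0]},{"slide": [0,0,0],"rotation": [0,0,0]},{"slide": [0,0,0],"rotation": [0,0,0]},{"slide": [0,0,0],"rotation": [0,0,0]},{"slide": [0,0,0],"rotation": [0,0,0]},{"slide": [0,0,0],"rotation": [0,0,0]},{"slide": [0,0,0],"rotation": [0,0,0]},{"slide": [0,0,0],"rotation": [0,0,0]}]' --jaw 0.9

```text
t: 6.1
eef_pos: [0.615, -0.1546, 0.4167]
tool_rot: [[-0.122, 0.993, -0.0], [0.993, 0.122, 0.0], [0.0, -0.0, -1.0]]
wrist_force: [-0.4, 0.1, -0.9]
gripper_width: 0.898
```

```bash
python3 - <<'E'
from plan import *
from plant import viewer
from h import *
for n in("side","top"): np.savez(f"pics/{n}1.npz",**viewer.grab_frame(n))
f=load("pics/side1.npz")
crop(f,240,120,160,160,4,"pics/sc3.png")
a=FY*180/np.pi+180
plan([(press(0),.33,97.1,4),(press(-.12,.06),.33,125,4),(flask(-.008),.15,a,8)])
E
```

```text
t 6.2 tcp [ 0.615  -0.1546  0.4167] grip 0.8996143737730089 F [-0.2 -0.5 -0.4]
[{"slide": [0.07, 0.0, -1.71], "rotation": [-0.0, 0.0, -0.02]}, {"slide": [0.06, 0.0, -1.71], "rotation": [-0.0, 0.0, -0.02]}, {"slide": [0.07, 0.0, -1.71], "rotation": [-0.0, 0.0, -0.02]}, {"slide": [0.06, 0.01, -1.7], "rotation": [-0.0, 0.0, -0.02]}]
[{"slide": [1.5, -3.0, -0.0], "rotation": [-0.0, -0.0, -6.98]}, {"slide": [1.85, -2.8, -0.0], "rotation": [-0.0, -0.0, -6.98]}, {"slide": [2.18, -2.55, -0.0], "rotation": [-0.0, -0.0, -6.98]}, {"slide": [2.48, -2.26, -0.0], "rotation": [-0.0, -0.0, -6.98]}]
[{"slide": [2.29, 1.48, 2.25], "rotation": [-0.0, -0.0, -4.27]}, {"slide": [2.17, 1.65, 2.25], "rotation": [-0.0, -0.0, -4.27]}, {"slide": [2.05, 1.8, 2.25], "rotation": [-0.0, -0.0, -4.27]}, {"slide": [1.91, 1.95, 2.25], "rotation": [-0.0, -0.0, -4.27]}, {"slide": [1.75, 2.09, 2.25], "rotation": [-0.0, -0.0, -4.27]}, {"slide": [1.6, 2.21, 2.25], "rotation": [-0.0, -0.0, -4.27]}, {"slide": [1.42, 2.32, 2.25], "rotation": [-0.0, -0.0, -4.27]}, {"slide": [1.25, 2.43, 2.25], "rotation": [-0.0, -0.0, -4.27]}]
```

View pics/sc3.png

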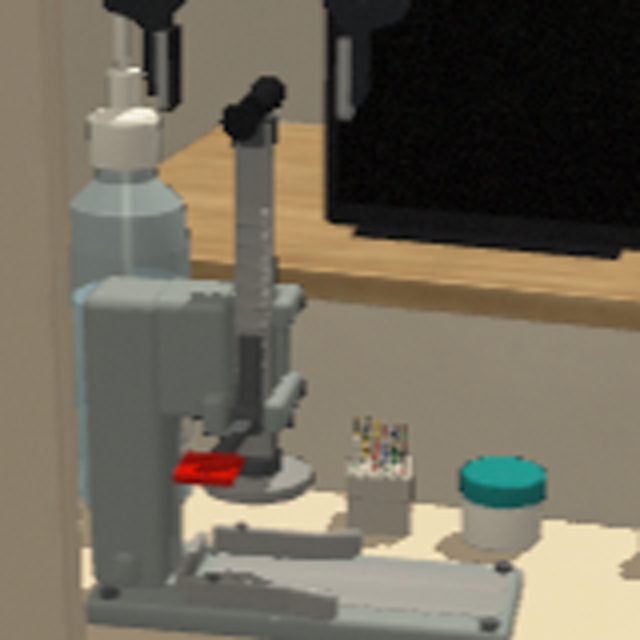

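>>> arm_command --series '[{"slide": [0,0,-1.7],"rotation": [0,0,0]},{"slide": [0,0,-1.7],"rotation": [0,0,0]},{"slide": [0,0,-1.7],"rotation": [0,0,0]},{"slide": [0.2,0,-1.7],"rotation": [0,0,0]},{"slide": [1.5,-3.0,0],"rotation": [0,0,-7]},{"slide": [1.8,-2.8,0],"rotation": [0,0,-7]},{"slide": [2.2,-2.6,0],"rotation": [0,0,-7]},{"slide": [2.5,-2.3,0],"rotation": [0,0,-7]}]' --jaw 1

```text
t: 7.2
eef_pos: [0.4863, -0.1078, 0.4857]
tool_rot: [[-0.577, 0.817, 0.001], [0.817, 0.577, -0.0], [-0.001, 0.001, -1.0]]
wrist_force: [-0.4, 1.0, -0.3]
gripper_width: 1.0
```

```bash
python3 - <<'E'
from plan import *
from fit import *
f=load("pics/side1.npz"); px=(np.array([254,107])+.5)/4-.5+[240,120]
for h in(.031,.041,.051,.061): print(h,proj(f,[*PR,.205+h]),px)
a=FY*180/np.pi+180
plan([(flask(-.008),.13,a,8),(flask(-.008),.045,a,8)])
E
```

```text
flask [ 0.4875  0.1079 -0.3637  0.0209  0.018 ] 0.7196025147308092
[[[-0.5, 0.2], [-0.6, 0.2], [-0.4, 0.2], [-0.4, 0.3]], [[-0.1, -0.7], [0.0, -0.7], [-0.1, -0.6], [-0.1, -0.6]]]
press [ 0.6147 -0.152   0.1239  0.0099]
[[[0.3, -0.3], [0.4, 0.2], [-0.9, 0.4], [-0.4, 0.2], [-1.1, 0.4], [-0.5, 0.2]], [[-0.8, -0.6], [0.4, -0.7], [-0.2, -0.2], [0.0, -3.6], [0.8, -0.2], [-0.6, -0.8]]]
0.031 [[303.00721695 156.11636971]] [303.125 146.375]
0.041 [[302.96757827 150.85191493]] [303.125 146.375]
0.051 [[302.92764563 145.54841972]] [303.125 146.375]
0.061 [[302.88741576 140.20544819]] [303.125 146.375]
t 7.2 tcp [ 0.4863 -0.1078  0.4857] grip 0.9996206910362306 F [-0.4  1.  -0.3]
[{"slide": [2.28, 1.51, 2.51], "rotation": [0.0, 0.01, -4.24]}, {"slide": [2.16, 1.67, 2.51], "rotation": [0.0, 0.01, -4.24]}, {"slide": [2.03, 1.83, 2.51], "rotation": [0.0, 0.01, -4.24]}, {"slide": [1.89, 1.98, 2.51], "rotation": [0.0, 0.01, -4.24]}, {"slide": [1.74, 2.11, 2.51], "rotation": [0.0, 0.01, -4.24]}, {"slide": [1.57, 2.23, 2.51], "rotation": [0.0, 0.01, -4.24]}, {"slide": [1.4, 2.34, 2.51], "rotation": [0.0, 0.01, -4.24]}, {"slide": [1.23, 2.44, 2.5], "rotation": [0.0, 0.01, -4.24]}]
[{"slide": [-0.0, -0.0, 1.06], "rotation": [0.0, -0.0, 0.0]}, {"slide": [-0.0, -0.0, 1.06], "rotation": [0.0, -0.0, 0.0]}, {"slide": [-0.0, -0.0, 1.06], "rotation": [0.0, -0.0, 0.0]}, {"slide": [-0.0, -0.0, 1.06], "rotation": [0.0, -0.0, 0.0]}, {"slide": [-0.0, -0.0, 1.07], "rotation": [0.0, -0.0, 0.0]}, {"slide": [-0.0, -0.0, 1.06], "rotation": [0.0, -0.0, 0.0]}, {"slide": [-0.0, -0.0, 1.07], "rotation": [0.0, -0.0, 0.0]}, {"slide": [-0.0, -0.0, 1.06], "rotation": [0.0, -0.0, 0.0]}]
```

>>> arm_command --series '[{"slide": [2.3,1.5,2.5],"rotation": [0,0,-4.2]},{"slide": [2.2,1.7,2.5],"rotation": [0,0,-4.2]},{"slide": [2.0,1.8,2.5],"rotation": [0,0,-4.2]},{"slide": [1.9,2.0,2.5],"rotation": [0,0,-4.2]},{"slide": [1.7,2.1,2.5],"rotation": [0,0,-4.3]},{"slide": [1.6,2.2,2.5],"rotation": [0,0,-4.3]},{"slide": [1.4,2.3,2.5],"rotation": [0,0,-4.3]},{"slide": [1.2,2.5,2.5],"rotation": [0,0,-4.3]}]'

```text
t: 8.2
eef_pos: [0.4824, 0.1113, 0.285]
tool_rot: [[-0.935, 0.356, 0.001], [0.356, 0.935, 0.0], [-0.001, 0.001, -1.0]]
wrist_force: [0.1, 0.2, -0.2]
gripper_width: 1.005
```

```bash
python3 - <<'E'
from plan import *
a=FY*180/np.pi+180
plan([(flask(-.008),.036,a,8)])
E
```

```text
t 8.2 tcp [0.4824 0.1113 0.285 ] grip 1.0051146778456472 F [ 0.1  0.2 -0.2]
[{"slide": [0.03, -0.02, 1.18], "rotation": [0.0, 0.01, -0.0]}, {"slide": [0.03, -0.02, 1.17], "rotation": [0.0, 0.01, -0.0]}, {"slide": [0.02, -0.02, 1.18], "rotation": [0.0, 0.01, -0.0]}, {"slide": [0.02, -0.02, 1.17], "rotation": [0.0, 0.01, -0.0]}, {"slide": [0.03, -0.02, 1.18], "rotation": [0.0, 0.01, -0.0]}, {"slide": [0.02, -0.01, 1.17], "rotation": [0.0, 0.01, -0.0]}, {"slide": [0.03, -0.02, 1.18], "rotation": [0.0, 0.01, -0.0]}, {"slide": [0.02, -0.01, 1.17], "rotation": [0.0, 0.01, -0.0]}]
```

>>> arm_command --series '[{"slide": [0,0,1.4],"rotation": [0,0,0]},{"slide": [0,0,1.4],"rotation": [0,0,0]},{"slide": [0.1,-0.1,1.4],"rotation": [0,0,0]},{"slide": [0.1,0,1.4],"rotation": [0,0,0]},{"slide": [0,0,1.4],"rotation": [0,0,0]},{"slide": [0,0,1.4],"rotation": [0,0,0]},{"slide": [0,0,1.0],"rotation": [0,0,0]},{"slide": [0,0,0],"rotation": [0,0,0]}]'

```text
t: 9.2
eef_pos: [0.4794, 0.11, 0.1896]
tool_rot: [[-0.934, 0.358, -0.002], [0.358, 0.934, -0.0], [0.002, -0.001, -1.0]]
wrist_force: [0.3, -0.1, -0.2]
gripper_width: 1.0
```

>>> arm_command --series '[{"slide": [0,0,0],"rotation": [0,0,0]},{"slide": [0,0,0],"rotation": [0,0,0]},{"slide": [0,0,0],"rotation": [0,0,0]},{"slide": [0,0,0],"rotation": [0,0,0]},{"slide": [0,0,0],"rotation": [0,0,0]},{"slide": [0,0,0],"rotation": [0,0,0]},{"slide": [0,0,0],"rotation": [0,0,0]},{"slide": [0,0,0],"rotation": [0,0,0]}]' --jaw 0 --force 50

```text
t: 10.2
eef_pos: [0.4804, 0.1102, 0.1915]
tool_rot: [[-0.934, 0.358, 0.002], [0.358, 0.934, 0.0], [-0.001, 0.001, -1.0]]
wrist_force: [0.8, 0.5, 6.2]
gripper_width: 0.628
```

```bash
python3 - <<'E'
from plan import *
a=FY*180/np.pi+180
plan([(flask(-.008),.15,a,8),(press(-.098),.10,187.1,8)])
E
```

```text
t 10.2 tcp [0.4804 0.1102 0.1915] grip 0.6278755912361529 F [0.8 0.5 6.2]
[{"slide": [0.01, 0.01, -1.42], "rotation": [0.01, 0.01, -0.02]}, {"slide": [0.0, 0.0, -1.42], "rotation": [0.01, 0.01, -0.02]}, {"slide": [0.01, 0.01, -1.42], "rotation": [0.01, 0.01, -0.02]}, {"slide": [0.0, 0.0, -1.42], "rotation": [0.01, 0.01, -0.02]}, {"slide": [0.01, 0.01, -1.42], "rotation": [0.01, 0.01, -0.02]}, {"slide": [0.01, 0.0, -1.42], "rotation": [0.01, 0.01, -0.02]}, {"slide": [0.0, 0.0, -1.41], "rotation": [0.01, 0.01, -0.02]}, {"slide": [0.01, 0.01, -1.42], "rotation": [0.01, 0.01, -0.02]}]
[{"slide": [-1.66, -3.04, 0.63], "rotation": [-0.0, -0.0, -3.49]}, {"slide": [-1.47, -3.14, 0.63], "rotation": [-0.0, -0.0, -3.49]}, {"slide": [-1.28, -3.22, 0.63], "rotation": [-0.0, -0.0, -3.49]}, {"slide": [-1.08, -3.3, 0.63], "rotation": [-0.0, -0.0, -3.49]}, {"slide": [-0.87, -3.36, 0.62], "rotation": [-0.0, -0.0, -3.49]}, {"slide": [-0.67, -3.4, 0.63], "rotation": [-0.0, -0.0, -3.49]}, {"slide": [-0.46, -3.44, 0.62], "rotation": [-0.0, -0.0, -3.49]}, {"slide": [-0.25, -3.46, 0.63], "rotation": [-0.0, -0.0, -3.49]}]
```

>>> arm_command --series '[{"slide": [0,0,-0.6],"rotation": [0,0,0]},{"slide": [0,0,-1.2],"rotation": [0,0,0]},{"slide": [0,0,-1.2],"rotation": [0,0,0]},{"slide": [0,0,-1.2],"rotation": [0,0,0]},{"slide": [0,0,-1.2],"rotation": [0,0,0]},{"slide": [0,0,-1.2],"rotation": [0,0,0]},{"slide": [0,0,-1.2],"rotation": [0,0,0]},{"slide": [0,0,-1.2],"rotation": [0,0,0]}]'

```text
t: 11.2
eef_pos: [0.4799, 0.1101, 0.2815]
tool_rot: [[-0.934, 0.358, 0.0], [0.358, 0.934, 0.0], [-0.0, 0.0, -1.0]]
wrist_force: [0.1, 0.7, -1.1]
gripper_width: 0.623
```

```bash
python3 - <<'E'
from plan import *
from plant import viewer
from h import *
f=viewer.grab_frame("side"); np.savez("pics/side2.npz",**f); crop(f,240,200,200,200,3,"pics/sc4.png")
plan([(press(-.1),.11,187.1,16)])
E
```

```text
t 11.25 tcp [0.4805 0.1102 0.2833] grip 0.6298783775780294 F [ 1.8  1.  -1.5]
[{"slide": [-0.82, -1.52, 0.11], "rotation": [0.0, 0.01, -1.76]}, {"slide": [-0.77, -1.55, 0.11], "rotation": [0.0, 0.01, -1.76]}, {"slide": [-0.72, -1.57, 0.11], "rotation": [0.0, 0.01, -1.76]}, {"slide": [-0.67, -1.59, 0.11], "rotation": [0.0, 0.01, -1.76]}, {"slide": [-0.63, -1.61, 0.11], "rotation": [0.0, 0.01, -1.76]}, {"slide": [-0.58, -1.63, 0.12], "rotation": [0.0, 0.01, -1.76]}, {"slide": [-0.52, -1.65, 0.11], "rotation": [0.0, 0.01, -1.76]}, {"slide": [-0.47, -1.66, 0.12], "rotation": [0.0, 0.01, -1.76]}, {"slide": [-0.42, -1.68, 0.11], "rotation": [0.0, 0.01, -1.76]}, {"slide": [-0.37, -1.69, 0.12], "rotation": [0.0, 0.01, -1.76]}, {"slide": [-0.32, -1.7, 0.11], "rotation": [0.0, 0.01, -1.76]}, {"slide": [-0.27, -1.71, 0.11], "rotation": [0.0, 0.01, -1.76]}, {"slide": [-0.22, -1.72, 0.12], "rotation": [0.0, 0.01, -1.76]}, {"slide": [-0.16, -1.72, 0.11], "rotation": [0.0, 0.01, -1.76]}, {"slide": [-0.11, -1.73, 0.12], "rotation": [0.0, 0.01, -1.76]}, {"slide": [-0.05, -1.73, 0.11], "rotation": [0.0, 0.01, -1.76]}]
```

View pics/sc4.png

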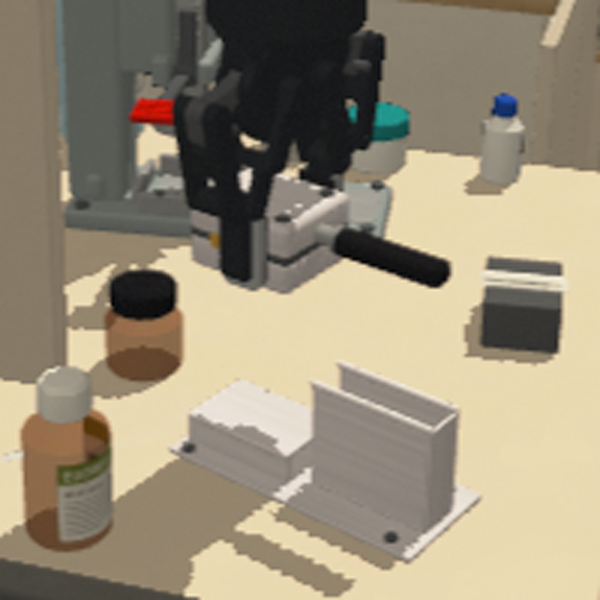

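>>> arm_command --series '[{"slide": [-0.8,-1.5,0.1],"rotation": [0,0,-1.8]},{"slide": [-0.8,-1.6,0.1],"rotation": [0,0,-1.8]},{"slide": [-0.7,-1.6,0.1],"rotation": [0,0,-1.8]},{"slide": [-0.7,-1.6,0.1],"rotation": [0,0,-1.8]},{"slide": [-0.6,-1.6,0.1],"rotation": [0,0,-1.8]},{"slide": [-0.6,-1.6,0.1],"rotation": [0,0,-1.8]},{"slide": [-0.5,-1.6,0.1],"rotation": [0,0,-1.8]},{"slide": [-0.5,-1.7,0.1],"rotation": [0,0,-1.8]}]'

```text
t: 12.25
eef_pos: [0.4977, -0.0277, 0.2727]
tool_rot: [[-0.994, 0.114, -0.0], [0.114, 0.994, 0.0], [0.0, 0.0, -1.0]]
wrist_force: [0.2, -1.0, -2.5]
gripper_width: 0.63
```

>>> arm_command --series '[{"slide": [-0.4,-1.7,0.1],"rotation": [0,0,-1.7]},{"slide": [-0.4,-1.7,0.1],"rotation": [0,0,-1.7]},{"slide": [-0.3,-1.7,0.1],"rotation": [0,0,-1.7]},{"slide": [-0.3,-1.7,0.1],"rotation": [0,0,-1.7]},{"slide": [-0.2,-1.7,0.1],"rotation": [0,0,-1.7]},{"slide": [-0.2,-1.7,0.1],"rotation": [0,0,-1.7]},{"slide": [-0.1,-1.7,0.1],"rotation": [0,0,-1.7]},{"slide": [0,-1.7,0.1],"rotation": [0,0,-1.7]}]'

```text
t: 13.25
eef_pos: [0.5152, -0.1643, 0.2646]
tool_rot: [[-0.992, -0.123, -0.0], [-0.123, 0.992, 0.0], [0.0, 0.0, -1.0]]
wrist_force: [0.4, -0.8, -1.7]
gripper_width: 0.625
```

```bash
python3 - <<'E'
from plan import *
plan([(press(-.1),.06,187.1,4),(press(-.1),.033,187.1,4)])
E
```

```text
t 13.25 tcp [ 0.5152 -0.1643  0.2646] grip 0.6246828556569082 F [ 0.4 -0.8 -1.7]
[{"slide": [-0.01, -0.0, 1.24], "rotation": [0.0, -0.0, -0.01]}, {"slide": [-0.01, -0.0, 1.24], "rotation": [0.0, -0.0, -0.01]}, {"slide": [-0.0, -0.0, 1.24], "rotation": [0.0, -0.0, -0.01]}, {"slide": [-0.01, -0.01, 1.24], "rotation": [0.0, -0.0, -0.01]}]
[{"slide": [0.0, 0.0, 0.67], "rotation": [0.0, -0.0, 0.0]}, {"slide": [0.0, 0.0, 0.68], "rotation": [0.0, -0.0, 0.0]}, {"slide": [0.0, 0.0, 0.67], "rotation": [0.0, -0.0, 0.0]}, {"slide": [0.0, 0.0, 0.68], "rotation": [0.0, -0.0, 0.0]}]
```

>>> arm_command --series '[{"slide": [0,0,1.3],"rotation": [0,0,0]},{"slide": [0,0,1.3],"rotation": [0,0,0]},{"slide": [0,0,1.3],"rotation": [0,0,0]},{"slide": [0,0,1.3],"rotation": [0,0,0]},{"slide": [0,0,1.0],"rotation": [0,0,0]},{"slide": [0,0,0.8],"rotation": [0,0,0]},{"slide": [0,0,0.5],"rotation": [0,0,0]},{"slide": [0,0,0.2],"rotation": [0,0,0]}]'

```text
t: 14.25
eef_pos: [0.5152, -0.1638, 0.1875]
tool_rot: [[-0.993, -0.122, -0.0], [-0.122, 0.993, 0.0], [0.0, 0.0, -1.0]]
wrist_force: [0.4, -0.1, -2.7]
gripper_width: 0.631
```

>>> arm_command --series '[{"slide": [0,0,0.1],"rotation": [0,0,0]},{"slide": [0,0,0],"rotation": [0,0,0]},{"slide": [0,0,0],"rotation": [0,0,0]},{"slide": [0,0,0],"rotation": [0,0,0]},{"slide": [0,0,0],"rotation": [0,0,0]},{"slide": [0,0,0],"rotation": [0,0,0]},{"slide": [0,0,0],"rotation": [0,0,0]},{"slide": [0,0,0],"rotation": [0,0,0]}]'

```text
t: 15.25
eef_pos: [0.5152, -0.1638, 0.1867]
tool_rot: [[-0.993, -0.122, -0.0], [-0.122, 0.993, 0.0], [0.0, 0.0, -1.0]]
wrist_force: [-0.4, 0.2, -1.7]
gripper_width: 0.624
```

>>> arm_command --series '[{"slide": [0,0,0.1],"rotation": [0,0,0]},{"slide": [0,0,0.1],"rotation": [0,0,0]},{"slide": [0,0,0],"rotation": [0,0,0]},{"slide": [0,0,0],"rotation": [0,0,0]},{"slide": [0,0,0],"rotation": [0,0,0]},{"slide": [0,0,0],"rotation": [0,0,0]},{"slide": [0,0,0],"rotation": [0,0,0]},{"slide": [0,0,0],"rotation": [0,0,0]}]'

```text
t: 16.25
eef_pos: [0.5157, -0.164, 0.1865]
tool_rot: [[-0.993, -0.122, 0.001], [-0.122, 0.993, -0.0], [-0.001, -0.0, -1.0]]
wrist_force: [-7.5, 2.0, 14.8]
gripper_width: 0.625
```

>>> arm_command --series '[{"slide": [0,0,0],"rotation": [0,0,0]},{"slide": [0,0,0],"rotation": [0,0,0]},{"slide": [0,0,0],"rotation": [0,0,0]},{"slide": [0,0,0],"rotation": [0,0,0]},{"slide": [0,0,-0.5],"rotation": [0,0,0]},{"slide": [0,0,-1.6],"rotation": [0,0,0]},{"slide": [0,0,-2.0],"rotation": [0,0,0]},{"slide": [0,0,-2.0],"rotation": [0,0,0]}]' --jaw 0.9

```text
t: 17.25
eef_pos: [0.5154, -0.1639, 0.2477]
tool_rot: [[-0.993, -0.122, 0.001], [-0.122, 0.993, -0.0], [-0.001, -0.001, -1.0]]
wrist_force: [-0.2, 0.0, 0.2]
gripper_width: 0.899
```

```bash
python3 - <<'E'
from plan import *
from plant import viewer
from h import *
f=viewer.grab_frame("side"); np.savez("pics/side3.npz",**f); crop(f,230,170,180,140,4,"pics/sc5.png")
plan([(press(-.172),.085,187.1,4),(press(-.172),.039,187.1,4)])
E
```

```text
t 17.3 tcp [ 0.5166 -0.1643  0.2507] grip 0.9012380215040948 F [ 2.4 -1.5  2.2]
[{"slide": [1.83, 0.0, 0.26], "rotation": [-0.04, 0.07, -0.02]}, {"slide": [1.83, 0.0, 0.26], "rotation": [-0.04, 0.07, -0.02]}, {"slide": [1.83, 0.0, 0.27], "rotation": [-0.04, 0.07, -0.02]}, {"slide": [1.82, 0.01, 0.26], "rotation": [-0.04, 0.07, -0.02]}]
[{"slide": [0.0, -0.0, 1.15], "rotation": [0.0, -0.0, -0.0]}, {"slide": [0.0, -0.0, 1.15], "rotation": [0.0, -0.0, -0.0]}, {"slide": [0.0, -0.0, 1.15], "rotation": [0.0, -0.0, -0.0]}, {"slide": [0.0, -0.0, 1.15], "rotation": [0.0, -0.0, -0.0]}]
```

View pics/sc5.png

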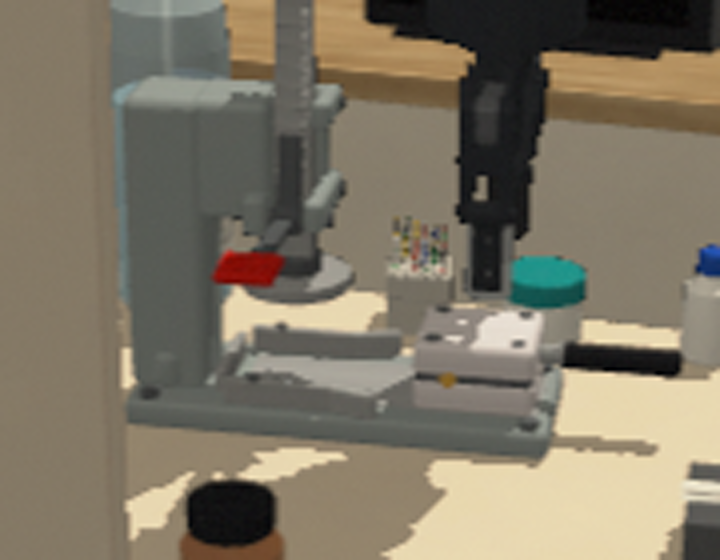

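```bash
python3 - <<'E'
from fit import *
from plan import PR,PY
f=load("pics/side3.npz"); px=(np.array([(432,311),(525,314),(518,343)])+.5)/4-.5+[230,170]+[0,.6]*0+np.array([0,-.65])*0
off=np.array([.05,.65])  # side residual seen in flask fit (proj-meas = -.65)
a,b=.0209,.018
r=lambda v:(proj(f,W(v,[(a,-b,.051),(-a,-b,.051),(-a,b,.051)]))+[.1,.65]-px).ravel()
s=least_squares(r,[.52,-.163,.124]);d=s.x[:2]-PR;c,q=np.cos(PY),np.sin(PY)
print(s.x.round(4),"press frame",(c*d[0]+q*d[1]).round(4),(-q*d[0]+c*d[1]).round(4),"yaw",s.x[2]-PY,np.abs(s.fun).max())
E
```

```text
flask [ 0.4875  0.1079 -0.3637  0.0209  0.018 ] 0.7196025147308092
[[[-0.5, 0.2], [-0.6, 0.2], [-0.4, 0.2], [-0.4, 0.3]], [[-0.1, -0.7], [0.0, -0.7], [-0.1, -0.6], [-0.1, -0.6]]]
press [ 0.6147 -0.152   0.1239  0.0099]
[[[0.3, -0.3], [0.4, 0.2], [-0.9, 0.4], [-0.4, 0.2], [-1.1, 0.4], [-0.5, 0.2]], [[-0.8, -0.6], [0.4, -0.7], [-0.2, -0.2], [0.0, -3.6], [0.8, -0.2], [-0.6, -0.8]]]Traceback (most recent call last):
  File "<stdin>", line 3, in <module>
ValueError: operands could not be broadcast together with shapes (3,2) (0,)
```

>>> arm_command --series '[{"slide": [1.5,0,0],"rotation": [0,0,0]},{"slide": [1.5,0,0],"rotation": [0,0,0]},{"slide": [1.5,0,0],"rotation": [0,0,0]},{"slide": [1.5,0,0],"rotation": [0,0,0]},{"slide": [1.2,0,0.2],"rotation": [0,0,0]},{"slide": [0,0,0],"rotation": [0,0,0]},{"slide": [0,0,0],"rotation": [0,0,0]},{"slide": [0,0,0],"rotation": [0,0,0]}]'

```text
t: 18.3
eef_pos: [0.4441, -0.1726, 0.2438]
tool_rot: [[-0.992, -0.122, 0.0], [-0.122, 0.992, -0.0], [-0.0, -0.0, -1.0]]
wrist_force: [0.0, -0.6, 0.5]
gripper_width: 0.899
```

```bash
python3 - <<'E'
from plan import *
plan([(press(-.172),.039,187.1,8)])
E
```

```text
t 18.3 tcp [ 0.4441 -0.1726  0.2438] grip 0.8994043138848056 F [ 0.  -0.6  0.5]
[{"slide": [0.0, -0.01, 0.62], "rotation": [-0.0, 0.0, -0.01]}, {"slide": [0.0, -0.01, 0.62], "rotation": [-0.0, 0.0, -0.01]}, {"slide": [0.0, -0.01, 0.62], "rotation": [-0.0, 0.0, -0.01]}, {"slide": [0.0, -0.01, 0.62], "rotation": [-0.0, 0.0, -0.01]}, {"slide": [0.01, -0.01, 0.63], "rotation": [-0.0, 0.0, -0.01]}, {"slide": [0.0, -0.0, 0.62], "rotation": [-0.0, 0.0, -0.01]}, {"slide": [0.01, -0.01, 0.63], "rotation": [-0.0, 0.0, -0.01]}, {"slide": [0.0, -0.0, 0.62], "rotation": [-0.0, 0.0, -0.01]}]
```

>>> arm_command --series '[{"slide": [0,0,0.7],"rotation": [0,0,0]},{"slide": [0,0,0.7],"rotation": [0,0,0]},{"slide": [0,0,0.7],"rotation": [0,0,0]},{"slide": [0,0,0.7],"rotation": [0,0,0]},{"slide": [0,0,0.7],"rotation": [0,0,0]},{"slide": [0,0,0.7],"rotation": [0,0,0]},{"slide": [0,0,0.6],"rotation": [0,0,0]},{"slide": [0,0,0],"rotation": [0,0,0]}]'

```text
t: 19.3
eef_pos: [0.4435, -0.1724, 0.1951]
tool_rot: [[-0.993, -0.122, -0.001], [-0.122, 0.993, 0.001], [0.001, 0.001, -1.0]]
wrist_force: [-0.2, 1.1, -1.3]
gripper_width: 0.9
```

>>> arm_command --series '[{"slide": [0,0,0],"rotation": [0,0,0]},{"slide": [0,0,0],"rotation": [0,0,0]},{"slide": [0,0,0],"rotation": [0,0,0]},{"slide": [0,0,0],"rotation": [0,0,0]},{"slide": [0,0,0],"rotation": [0,0,0]},{"slide": [0,0,0],"rotation": [0,0,0]},{"slide": [0,0,0],"rotation": [0,0,0]},{"slide": [0,0,0],"rotation": [0,0,0]}]' --jaw 0 --force 30

```text
t: 20.3
eef_pos: [0.4438, -0.1727, 0.1958]
tool_rot: [[-0.993, -0.122, 0.0], [-0.122, 0.993, -0.0], [-0.0, -0.0, -1.0]]
wrist_force: [-1.1, -0.7, 3.1]
gripper_width: 0.158
```

```bash
python3 - <<'E'
from fit import *
from plan import PR,PY,plan,press
f=load("pics/side3.npz"); px=(np.array([(432,311),(525,314),(518,343)])+.5)/4-.5+[230,170]
a,b=.0209,.018
r=lambda v:(proj(f,W(v,[(a,-b,.051),(-a,-b,.051),(-a,b,.051)]))+[.1,.65]-px).ravel()
s=least_squares(r,[.52,-.163,.124]);d=s.x[:2]-PR;c,q=np.cos(PY),np.sin(PY)
print(s.x.round(4),"press frame",(c*d[0]+q*d[1]).round(4),(-q*d[0]+c*d[1]).round(4),"yaw",s.x[2]-PY,np.abs(s.fun).max())
plan([(press(-.08),.039,187.1,16)])
E
```

```text
flask [ 0.4875  0.1079 -0.3637  0.0209  0.018 ] 0.7196025147308092
[[[-0.5, 0.2], [-0.6, 0.2], [-0.4, 0.2], [-0.4, 0.3]], [[-0.1, -0.7], [0.0, -0.7], [-0.1, -0.6], [-0.1, -0.6]]]
press [ 0.6147 -0.152   0.1239  0.0099]
[[[0.3, -0.3], [0.4, 0.2], [-0.9, 0.4], [-0.4, 0.2], [-1.1, 0.4], [-0.5, 0.2]], [[-0.8, -0.6], [0.4, -0.7], [-0.2, -0.2], [0.0, -3.6], [0.8, -0.2], [-0.6, -0.8]]]
[ 0.5241 -0.1612  0.2068] press frame -0.091 0.0021 yaw 0.08294525356811962 1.227552035398162
t 20.3 tcp [ 0.4438 -0.1727  0.1958] grip 0.15782628482999844 F [-1.1 -0.7  3.1]
[{"slide": [-0.58, -0.0, 0.01], "rotation": [-0.0, 0.0, -0.01]}, {"slide": [-0.58, -0.0, 0.01], "rotation": [-0.0, 0.0, -0.01]}, {"slide": [-0.58, -0.0, 0.01], "rotation": [-0.0, 0.0, -0.01]}, {"slide": [-0.57, -0.0, 0.01], "rotation": [-0.0, 0.0, -0.01]}, {"slide": [-0.58, -0.0, 0.01], "rotation": [-0.0, 0.0, -0.01]}, {"slide": [-0.57, -0.0, 0.01], "rotation": [-0.0, 0.0, -0.01]}, {"slide": [-0.58, -0.01, 0.01], "rotation": [-0.0, 0.0, -0.01]}, {"slide": [-0.57, -0.0, 0.01], "rotation": [-0.0, 0.0, -0.01]}, {"slide": [-0.58, -0.01, 0.01], "rotation": [-0.0, 0.0, -0.01]}, {"slide": [-0.57, -0.0, 0.01], "rotation": [-0.0, 0.0, -0.01]}, {"slide": [-0.58, -0.01, 0.01], "rotation": [-0.0, 0.0, -0.01]}, {"slide": [-0.57, -0.01, 0.01], "rotation": [-0.0, 0.0, -0.01]}, {"slide": [-0.58, -0.0, 0.02], "rotation": [-0.0, 0.0, -0.01]}, {"slide": [-0.57, -0.01, 0.01], "rotation": [-0.0, 0.0, -0.01]}, {"slide": [-0.58, -0.0, 0.02], "rotation": [-0.0, 0.0, -0.01]}, {"slide": [-0.57, -0.01, 0.01], "rotation": [-0.0, 0.0, -0.01]}]
```

>>> arm_command --series '[{"slide": [-0.5,0,0],"rotation": [0,0,0]},{"slide": [-0.5,0,0],"rotation": [0,0,0]},{"slide": [-0.5,0,0],"rotation": [0,0,0]},{"slide": [-0.5,0,0],"rotation": [0,0,0]},{"slide": [-0.5,0,0],"rotation": [0,0,0]},{"slide": [-0.5,0,0],"rotation": [0,0,0]},{"slide": [-0.5,0,0],"rotation": [0,0,0]},{"slide": [-0.5,0,0],"rotation": [0,0,0]}]'

```text
t: 21.3
eef_pos: [0.4837, -0.1677, 0.1957]
tool_rot: [[-0.993, -0.122, -0.0], [-0.122, 0.993, 0.0], [0.0, 0.0, -1.0]]
wrist_force: [-4.2, -0.4, 4.8]
gripper_width: 0.156
```

>>> arm_command --series '[{"slide": [-0.5,0,0],"rotation": [0,0,0]},{"slide": [-0.5,0,0],"rotation": [0,0,0]},{"slide": [-0.5,0,0],"rotation": [0,0,0]},{"slide": [-0.5,0,0],"rotation": [0,0,0]},{"slide": [-0.5,0,0],"rotation": [0,0,0]},{"slide": [-0.5,0,0],"rotation": [0,0,0]},{"slide": [-0.5,0,0],"rotation": [0,0,0]},{"slide": [-0.5,0,0],"rotation": [0,0,0]}]'

```text
t: 22.3
eef_pos: [0.5234, -0.1628, 0.1957]
tool_rot: [[-0.993, -0.122, -0.001], [-0.122, 0.993, 0.0], [0.001, 0.0, -1.0]]
wrist_force: [-3.5, -1.2, 4.8]
gripper_width: 0.16
```

>>> arm_command --series '[{"slide": [-0.3,0,0],"rotation": [0,0,0]},{"slide": [-0.3,0,0],"rotation": [0,0,0]},{"slide": [-0.2,0,0],"rotation": [0,0,0]},{"slide": [-0.2,0,0],"rotation": [0,0,0]},{"slide": [-0.1,0,0],"rotation": [0,0,0]},{"slide": [0,0,0],"rotation": [0,0,0]},{"slide": [0,0,0],"rotation": [0,0,0]},{"slide": [0,0,0],"rotation": [0,0,0]}]'

```text
t: 23.3
eef_pos: [0.5342, -0.1614, 0.1957]
tool_rot: [[-0.993, -0.122, 0.0], [-0.122, 0.993, 0.0], [-0.0, 0.0, -1.0]]
wrist_force: [-2.1, -1.0, 3.8]
gripper_width: 0.157
```

```bash
python3 - <<'E'
from plan import *
plan([(press(-.08),.039,187.1,2)])
E
```

```text
t 23.3 tcp [ 0.5342 -0.1614  0.1957] grip 0.1569271694242997 F [-2.1 -1.   3.8]
[{"slide": [-0.05, -0.03, 0.09], "rotation": [0.0, 0.01, -0.04]}, {"slide": [-0.06, -0.03, 0.08], "rotation": [0.0, 0.01, -0.04]}]
```

Push on in small steps until the back stop is felt.

>>> arm_command --series '[{"slide": [-0.1,0,0],"rotation": [0,0,0]},{"slide": [0,0,0],"rotation": [0,0,0]},{"slide": [-0.1,0,0],"rotation": [0,0,0]},{"slide": [0,0,0],"rotation": [0,0,0]},{"slide": [0,0,0],"rotation": [0,0,0]},{"slide": [0,0,0],"rotation": [0,0,0]},{"slide": [0,0,0],"rotation": [0,0,0]},{"slide": [0,0,0],"rotation": [0,0,0]}]'

```text
t: 24.3
eef_pos: [0.536, -0.1612, 0.1957]
tool_rot: [[-0.993, -0.122, -0.0], [-0.122, 0.993, 0.0], [0.0, 0.0, -1.0]]
wrist_force: [-3.7, 0.3, 5.6]
gripper_width: 0.157
```

>>> arm_command --series '[{"slide": [-0.1,0,0],"rotation": [0,0,0]},{"slide": [0,0,0],"rotation": [0,0,0]},{"slide": [-0.1,0,0],"rotation": [0,0,0]},{"slide": [0,0,0],"rotation": [0,0,0]},{"slide": [0,0,0],"rotation": [0,0,0]},{"slide": [0,0,0],"rotation": [0,0,0]},{"slide": [0,0,0],"rotation": [0,0,0]},{"slide": [0,0,0],"rotation": [0,0,0]}]'

```text
t: 25.3
eef_pos: [0.5372, -0.1611, 0.1957]
tool_rot: [[-0.993, -0.122, -0.003], [-0.122, 0.993, 0.0], [0.003, 0.0, -1.0]]
wrist_force: [-10.2, -0.6, 10.4]
gripper_width: 0.157
```

>>> arm_command --series '[{"slide": [0,0,0],"rotation": [0,0,0]},{"slide": [0,0,0],"rotation": [0,0,0]},{"slide": [0,0,0],"rotation": [0,0,0]},{"slide": [0,0,0],"rotation": [0,0,0]},{"slide": [0,0,-1.0],"rotation": [0,0,0]},{"slide": [0.5,0,-2.0],"rotation": [0,0,0]},{"slide": [1.0,0,-2.5],"rotation": [0,0,0]},{"slide": [1.0,0,-3.0],"rotation": [0,0,0]}]' --jaw 0.6

```text
t: 26.3
eef_pos: [0.5128, -0.164, 0.2818]
tool_rot: [[-0.993, -0.122, -0.0], [-0.122, 0.993, 0.0], [0.0, 0.0, -1.0]]
wrist_force: [0.6, -0.1, -1.2]
gripper_width: 0.602
```

```bash
python3 - <<'E'
from plan import *
from plant import viewer
from h import *
for n in("side","top"): np.savez(f"pics/{n}4.npz",**viewer.grab_frame(n))
a=load("pics/side4.npz")
crop(a,240,165,160,120,5,"pics/sc6.png")
plan([(press(-.12,.103),.22,187.1,8),(press(0,.103),.19,187.1,8)])
E
```

```text
t 26.4 tcp [ 0.5141 -0.1648  0.2854] grip 0.6038446917963092 F [ 1.2 -0.7  0.4]
[{"slide": [0.23, 1.29, -1.13], "rotation": [-0.03, 0.04, -0.01]}, {"slide": [0.23, 1.29, -1.12], "rotation": [-0.03, 0.04, -0.01]}, {"slide": [0.23, 1.29, -1.12], "rotation": [-0.03, 0.04, -0.01]}, {"slide": [0.23, 1.29, -1.12], "rotation": [-0.03, 0.04, -0.01]}, {"slide": [0.23, 1.29, -1.12], "rotation": [-0.03, 0.04, -0.01]}, {"slide": [0.23, 1.28, -1.13], "rotation": [-0.03, 0.04, -0.01]}, {"slide": [0.23, 1.29, -1.12], "rotation": [-0.03, 0.04, -0.01]}, {"slide": [0.23, 1.29, -1.12], "rotation": [-0.03, 0.04, -0.01]}]
[{"slide": [-1.5, -0.0, 0.38], "rotation": [0.01, 0.0, -0.0]}, {"slide": [-1.5, -0.0, 0.37], "rotation": [0.01, 0.0, -0.0]}, {"slide": [-1.5, -0.0, 0.38], "rotation": [0.01, 0.0, -0.0]}, {"slide": [-1.5, -0.0, 0.37], "rotation": [0.01, 0.0, -0.0]}, {"slide": [-1.5, -0.0, 0.38], "rotation": [0.01, 0.0, -0.0]}, {"slide": [-1.5, -0.0, 0.37], "rotation": [0.01, 0.0, -0.0]}, {"slide": [-1.5, -0.0, 0.38], "rotation": [0.01, 0.0, -0.0]}, {"slide": [-1.5, -0.0, 0.37], "rotation": [0.01, 0.0, -0.0]}]
```

View pics/sc6.png

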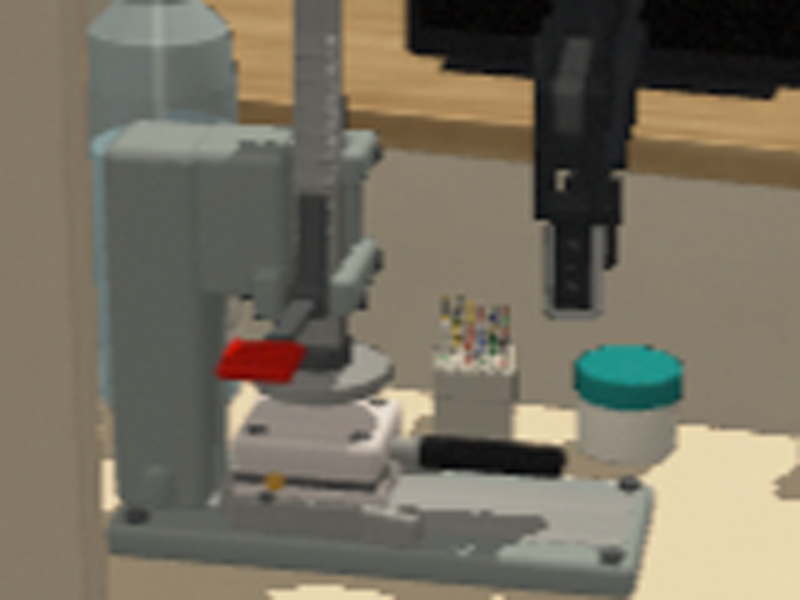

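```bash
python3 - <<'E' | tail -4
from fit import *
from plan import PR,PY
f=load("pics/side4.npz"); px=(np.array([(258,429),(360,435),(379,402)])+.5)/5-.5+[240,165]
a,b=.0209,.018
P=W([*PR,PY],[(a,b,.051),(-a,b,.051),(-a,-b,.051)])
print((px-proj(f,P)-[.1,.65]).round(2).tolist(), (proj(f,W([*PR,PY],[(.005,0,.051),(0,.005,.051)]))-proj(f,W([*PR,PY],[(0,0,.051)]))).round(2).tolist())
E
```

```text
[[[-0.5, 0.2], [-0.6, 0.2], [-0.4, 0.2], [-0.4, 0.3]], [[-0.1, -0.7], [0.0, -0.7], [-0.1, -0.6], [-0.1, -0.6]]]
press [ 0.6147 -0.152   0.1239  0.0099]
[[[0.3, -0.3], [0.4, 0.2], [-0.9, 0.4], [-0.4, 0.2], [-1.1, 0.4], [-0.5, 0.2]], [[-0.8, -0.6], [0.4, -0.7], [-0.2, -0.2], [0.0, -3.6], [0.8, -0.2], [-0.6, -0.8]]]
[[-0.42, 0.05], [-0.77, -0.29], [-0.28, 0.06]] [[-2.45, -0.18], [-0.5, 0.96]]
```

>>> arm_command --series '[{"slide": [0.2,1.3,-1.0],"rotation": [0,0,0]},{"slide": [0.2,1.3,-1.0],"rotation": [0,0,0]},{"slide": [0.2,1.3,-1.0],"rotation": [0,0,0]},{"slide": [0.2,1.3,-1.0],"rotation": [0,0,0]},{"slide": [0.2,1.3,-1.0],"rotation": [0,0,0]},{"slide": [0.2,1.3,-1.0],"rotation": [0,0,0]},{"slide": [0.2,1.3,-1.0],"rotation": [0,0,0]},{"slide": [0.2,1.3,-1.0],"rotation": [0,0,0]}]' --jaw 0

```text
t: 27.4
eef_pos: [0.4844, -0.0619, 0.3614]
tool_rot: [[-0.993, -0.122, 0.0], [-0.122, 0.993, -0.0], [-0.0, -0.0, -1.0]]
wrist_force: [-0.1, 0.6, 1.0]
gripper_width: 0.002
```

```bash
python3 - <<'E'
from plan import *
plan([(press(0,.105),.18,187.1,8)])
E
```

```text
t 27.4 tcp [ 0.4844 -0.0619  0.3614] grip 0.002452973401141109 F [-0.1  0.6  1. ]
[{"slide": [-1.48, -0.0, 0.33], "rotation": [-0.0, 0.0, -0.01]}, {"slide": [-1.48, -0.0, 0.33], "rotation": [-0.0, 0.0, -0.01]}, {"slide": [-1.48, -0.01, 0.33], "rotation": [-0.0, 0.0, -0.01]}, {"slide": [-1.48, -0.0, 0.33], "rotation": [-0.0, 0.0, -0.01]}, {"slide": [-1.47, -0.01, 0.33], "rotation": [-0.0, 0.0, -0.01]}, {"slide": [-1.48, -0.01, 0.33], "rotation": [-0.0, 0.0, -0.01]}, {"slide": [-1.47, -0.0, 0.33], "rotation": [-0.0, 0.0, -0.01]}, {"slide": [-1.48, -0.01, 0.33], "rotation": [-0.0, 0.0, -0.01]}]
```

>>> arm_command --series '[{"slide": [-1.5,0,0.3],"rotation": [0,0,0]},{"slide": [-1.5,0,0.3],"rotation": [0,0,0]},{"slide": [-1.5,0,0.3],"rotation": [0,0,0]},{"slide": [-1.5,0,0.3],"rotation": [0,0,0]},{"slide": [-1.5,0,0.4],"rotation": [0,0,0]},{"slide": [-1.5,0,0.4],"rotation": [0,0,0]},{"slide": [-1.4,0,0.3],"rotation": [0,0,0]},{"slide": [-1.4,0,0.3],"rotation": [0,0,0]}]'

```text
t: 28.4
eef_pos: [0.6021, -0.0478, 0.3348]
tool_rot: [[-0.993, -0.122, -0.0], [-0.122, 0.993, 0.0], [0.0, 0.0, -1.0]]
wrist_force: [-0.4, -1.3, -0.4]
gripper_width: 0.001
```

>>> arm_command --series '[{"slide": [0,0,1.0],"rotation": [0,0,0]},{"slide": [0,0,1.0],"rotation": [0,0,0]},{"slide": [0,0,1.0],"rotation": [0,0,0]},{"slide": [0,0,0.5],"rotation": [0,0,0]},{"slide": [0,0,0],"rotation": [0,0,0]},{"slide": [0,0,0],"rotation": [0,0,0]},{"slide": [0,0,0],"rotation": [0,0,0]},{"slide": [0,0,0],"rotation": [0,0,0]}]'

```text
t: 29.4
eef_pos: [0.6019, -0.0484, 0.3]
tool_rot: [[-0.993, -0.122, 0.001], [-0.122, 0.993, -0.0], [-0.001, -0.0, -1.0]]
wrist_force: [0.2, 0.1, 0.5]
gripper_width: -0.003
```

```bash
python3 - <<'E'
from plan import *
from plant import viewer
from h import *
f=viewer.grab_frame("side"); np.savez("pics/side5.npz",**f); crop(f,240,120,160,160,4,"pics/sc7.png")
plan([(press(0,.103),.083,187.1,1)])
E
```

```text
t 29.45 tcp [ 0.6018 -0.0484  0.2999] grip -0.00040501630055230593 F [ 0.  -0.  -0.2]
[{"slide": [0.0, -0.14, 6.19], "rotation": [-0.01, 0.02, -0.09]}]
```

View pics/sc7.png

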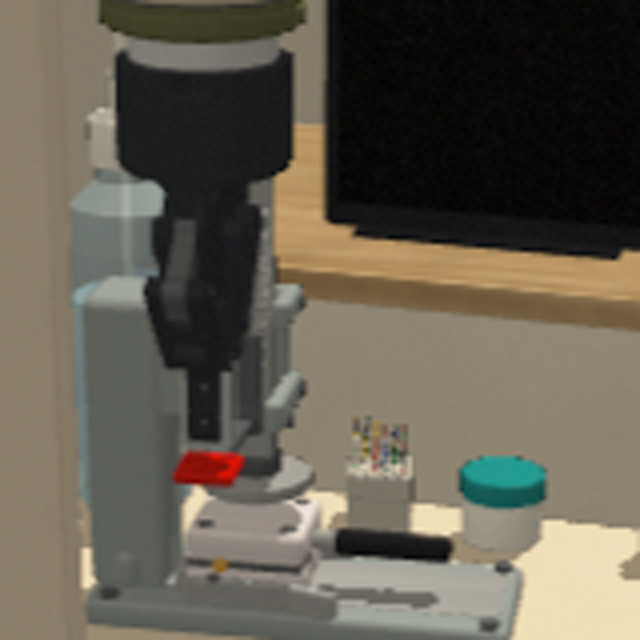

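>>> arm_command --series '[{"slide": [0,0,0.6],"rotation": [0,0,0]},{"slide": [0,0,0.8],"rotation": [0,0,0]},{"slide": [0,0,0.7],"rotation": [0,0,0]},{"slide": [0,0,0.7],"rotation": [0,0,0]},{"slide": [0,0,0],"rotation": [0,0,0]},{"slide": [0,0,0],"rotation": [0,0,0]},{"slide": [0,0,0],"rotation": [0,0,0]},{"slide": [0,0,0],"rotation": [0,0,0]}]'

```text
t: 30.45
eef_pos: [0.6017, -0.0483, 0.2718]
tool_rot: [[-0.993, -0.122, -0.0], [-0.122, 0.993, 0.0], [0.0, 0.0, -1.0]]
wrist_force: [-0.8, 1.5, 3.0]
gripper_width: -0.005
```

>>> arm_command --series '[{"slide": [0,0,0],"rotation": [0,0,0]},{"slide": [0,0,0],"rotation": [0,0,0]},{"slide": [0,0,0],"rotation": [0,0,0]},{"slide": [0,0,0],"rotation": [0,0,0]},{"slide": [0,0,0],"rotation": [0,0,0]},{"slide": [0,0,0],"rotation": [0,0,0]},{"slide": [0,0,0],"rotation": [0,0,0]},{"slide": [0,0,0],"rotation": [0,0,0]}]'

```text
t: 31.45
eef_pos: [0.6017, -0.0484, 0.2717]
tool_rot: [[-0.993, -0.122, -0.0], [-0.122, 0.993, -0.0], [0.0, 0.0, -1.0]]
wrist_force: [-0.6, 2.5, 2.6]
gripper_width: 0.001
```

```bash
python3 - <<'E'
from plan import *
from plant import viewer
from h import *
f=viewer.grab_frame("side"); np.savez("pics/side6.npz",**f); crop(f,240,120,160,160,4,"pics/sc8.png")
E
```

```text
(no output)
```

View pics/sc8.png

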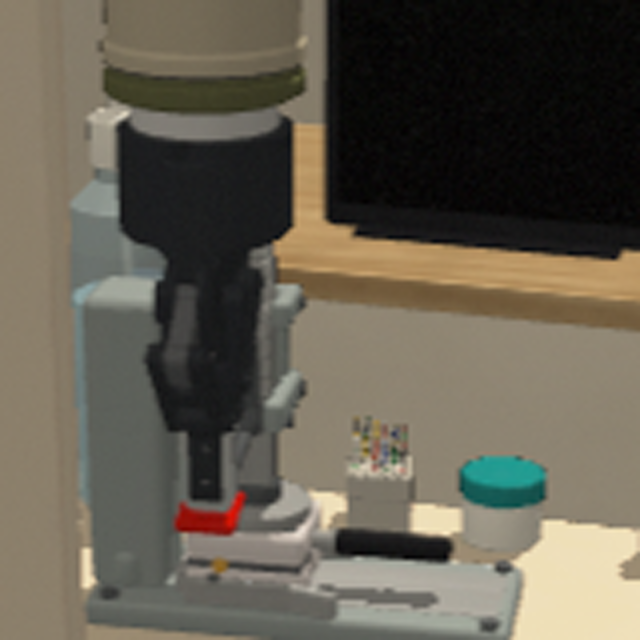

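>>> arm_command --series '[{"slide": [0,0,-1.0],"rotation": [0,0,0]},{"slide": [0,0,-1.5],"rotation": [0,0,0]},{"slide": [0,0,-1.5],"rotation": [0,0,0]},{"slide": [0,0,-1.5],"rotation": [0,0,0]},{"slide": [1.5,0,-1.0],"rotation": [0,0,0]},{"slide": [2.0,0,0],"rotation": [0,0,0]},{"slide": [2.5,0,0],"rotation": [0,0,0]},{"slide": [2.5,0,0],"rotation": [0,0,0]}]'

```text
t: 32.5
eef_pos: [0.5167, -0.0589, 0.3375]
tool_rot: [[-0.993, -0.122, 0.001], [-0.122, 0.993, -0.0], [-0.001, -0.0, -1.0]]
wrist_force: [0.3, -0.6, 0.1]
gripper_width: -0.002
```

>>> arm_command --series '[{"slide": [2.0,0,0],"rotation": [0,0,0]},{"slide": [1.0,0,0],"rotation": [0,0,0]},{"slide": [0,0,0],"rotation": [0,0,0]},{"slide": [0,0,0],"rotation": [0,0,0]},{"slide": [0,0,0],"rotation": [0,0,0]},{"slide": [0,0,0],"rotation": [0,0,0]},{"slide": [0,0,0],"rotation": [0,0,0]},{"slide": [0,0,0],"rotation": [0,0,0]}]'

```text
t: 33.5
eef_pos: [0.4876, -0.0624, 0.3366]
tool_rot: [[-0.993, -0.122, -0.0], [-0.122, 0.993, 0.0], [0.0, 0.0, -1.0]]
wrist_force: [-0.4, 0.7, 0.1]
gripper_width: -0.002
```

```bash
python3 - <<'E'
from plant import viewer,telemetry
from h import *
f=viewer.grab_frame("side"); np.savez("pics/side7.npz",**f); crop(f,240,140,160,140,4,"pics/sc9.png")
s=telemetry.sense();print(s["t"],np.round(s["wrist_force"],1),np.round(s["qd"],3))
for h in(.031,.036,.041):print(h,((proj(f,[.6147,-.152,.205+h])-[240,140]+.5)*4-.5).round(0))
E
```

```text
33.55 [ 0.1  0.4 -0.4] [-0.001 -0.003  0.001 -0.001 -0.001  0.   ]
0.031 [[254.  66.]]
0.036 [[253.  55.]]
0.041 [[253.  45.]]
```

View pics/sc9.png

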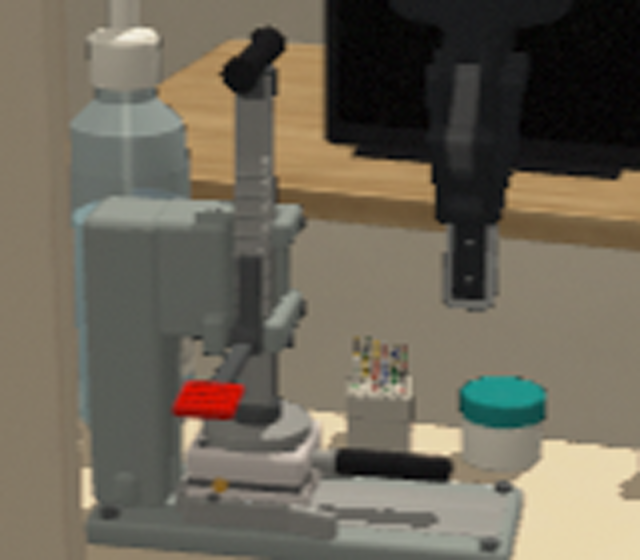

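```bash
python3 -c "
from plant import ticket
print(ticket.close_job())"
```

```text
the job is handed in; nothing more can be done
None
```

The flask is home under the press with the plate resting on it, and the job is handed in at about 34 s of the 72 s allowed. No verdict is reported, so the checks below are my own.

**What I did**
- **Ram:** I drew it up by its T handle and let go. It hung on the pawl at about 51 mm.
- **Flask:** I lifted it level out of its rest, set it on the apron, re-gripped it by the handle and slid it in. It stopped against the back stop, felt as about 10 N.
- **Lever:** I held the red lever down about 1.5 s until the plate had sunk onto the flask, then let it spring back and moved the arm clear.

**Last checks**
- **Flask position:** before the lever was pressed, the side view put the flask within about 1–2 mm of home. I only looked by eye after that and did not measure it again.
- **Plate height:** in the last picture the T handle's height gives joint ram at about 36 mm, so the plate is on the flask.
- **Lever and arm:** the lever looks back at its rest height. The arm is still, touches nothing, and reads about 0 N at the wrist.
- **Bystanders:** those visible in the last side crop (the file block and the cement pot by the press) look unmoved. I did not measure the bystanders again.

**Checks that disagreed**
- **Yaw on the apron:** the fit there gave 0.08 rad with a 1.2 pixel residual from poorly seen screws. I did not act on it; the fit at home showed no such turn.
- **Pad height:** the red pad looked about 4 mm lower in the side view than its stated height. This did not matter for the pressing.

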